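# Pulse a paint jar in the bench mixer

## Task

Stand the small screw-capped paint jar upright in the middle of the mixer's narrow raised spindle and let go of it, then lower the splash guard over it with its lugs through the two gaps until it is fully home. Turn the guard clockwise (seen from above) to the half-way pulse mark, 40 degrees, never as far as the lock at 80, and finish while still gripping the guard's handle and holding it there against the spring. Leave the tins, bottles and tools alone.

Things in the scene. Friction and masses are not known exactly. Their poses are not given: they have to be found in the camera images.
- jar_mid (a point): The small paint jar with a screw cap, 46 mm diameter, 58 mm tall, about 0.12 kg, standing on the table: the only squat jar with a cap, about as tall as wide. The point is its centre, 29 mm above its underside; z is up its axis.
- guard_grip (a point): Grip point in the black bar handle on the roof of the splash guard, an upside-down aluminium cup standing on the table. The bar is 60 mm long (guard x), 16 mm thick (guard y) and rises 38 mm above the roof. The point is mid-bar, 121 mm above the guard's lower rim, 25 mm above its roof, 13 mm below the bar's top. z is up; a half turn about z is the same.
- guard_foot (a point): Centre of the guard's open lower rim; same axes. The cup is 96 mm in outside diameter, 96 mm high to the roof, wall 3 mm, roof 4 mm, about 0.22 kg. Two bayonet lugs stick out at the lower rim at guard +x and -x, in line with the bar: 14 mm wide, 10 mm tall, reaching 58 mm from the axis; a black stripe above each.
- spindle_top (a point): Top centre of the mixer's spindle, a fixed upright steel post 30 mm in diameter, 85 mm above the table, in the middle of a round steel well on the fixed grey bench mixer (base 150 x 150 mm, a motor box up to 70 mm high behind it). The axes are the mixer's: z up, x from the centre towards the motor box.
- well_floor (a point): Centre of the well's floor (the sprung ring's top), 25 mm under spindle_top, same axes. The guard fully home rests its rim here; on top of the well's rim it is 21 mm too high. The well's rim is 136 mm across, its top 21 mm above here; it overhangs inwards to 51 mm from the axis but for two gaps 21 mm wide for the lugs at mixer +x and -x.
- ring (a joint): Angle (rad) of the sprung ring in the well, whose slots (21 mm wide, under the gaps at rest) take the guard's lugs with 0.06 rad play either way. 0 at rest, growing clockwise from above; half-way (single black mark) 0.70, lock (double mark) 1.40, catching from 1.2. A spring drives it back to 0 when let go: 0.06 N m at 0, 0.14 N m at 0.70.
- tin_big: Bystander, to be left alone: paint tin 100 dia x 120 high (mm); origin at its underside centre.
- tin_mid: Bystander, to be left alone: paint tin 86 dia x 100 high (mm); origin at its underside centre.
- tin_flat: Bystander, to be left alone: flat tin 80 dia x 50 high (mm); origin at its underside centre.
- bottle_a: Bystander, to be left alone: small slim paint bottle 36 dia x 85 high (mm); origin at its underside centre.
- bottle_b: Bystander, to be left alone: tall slim bottle 48 dia x 150 high (mm); origin at its underside centre.
- brush: Bystander, to be left alone: paint brush 150 mm long lying flat.
- hammer: Bystander, to be left alone: hammer lying flat.
There are look-alikes about, which are no part of the job. Leave any yellow look-alike of the part that bears guard_grip alone.

How it is judged:
On the way, in this order (a step that is already met when the one before it is completed fails the run):
1. the jar stands upright on the spindle, let go (horizontal distance between jar_mid and spindle_top below 0.009 m and z of jar_mid in the frame of spindle_top between 0.024 and 0.034 m and angle between jar_mid's own z axis and vertical below 0.12 rad and contact force between the fingers and jar below 0.1 N), for 0.2 s.
2. the guard is fully home over the jar with the ring still near rest (horizontal distance between guard_foot and spindle_top below 0.006 m and z of guard_foot in the frame of well_floor below 0.006 m and angle between guard_foot's own z axis and vertical below 0.08 rad and value of joint ring below 0.25 rad), for 0.1 s.
3. the guard has turned the ring to the half-way mark (horizontal distance between guard_foot and spindle_top below 0.006 m and z of guard_foot in the frame of well_floor below 0.006 m and angle between guard_foot's own z axis and vertical below 0.08 rad and value of joint ring between 0.56 and 0.84 rad), for 0.2 s.
At the end, for the whole second after the job is handed in: Guard fully home (rim within 6 mm of the ring, centred within 6 mm, upright), gripped (over 3 N), holding the ring still between 0.56 and 0.84 rad; inside, the jar upright on the spindle, centred within 9 mm, not touching the guard (all of step 3 and horizontal distance between jar_mid and spindle_top below 0.009 m and z of jar_mid in the frame of spindle_top between 0.024 and 0.034 m and angle between jar_mid's own z axis and vertical below 0.12 rad and velocity of joint ring between -0.1 and 0.1 rad/s and contact force between the fingers and guard above 3 N and contact force between jar and guard below 0.3 N); the arm keeps its last pose, push and grip.
It fails at once if the ring is turned into the lock (value of joint ring above 1.2 rad).
It fails at once if the jar or the guard is tipped over (angle between any of jar_mid, guard_foot's own z axis and vertical above 0.8 rad).
It fails at once if a bystander is moved more than 30 mm (distance of any of tin_big, tin_mid, tin_flat, bottle_a, bottle_b, brush, hammer from where it was at the start of the episode above 0.03 m).
It also fails if it takes over 64 s, if anything falls off the work surface, if the arm or the gripper's body presses on something with over 40 N, if the wrist force passes 120 N, or if a joint passes its speed limit or range.

## Robot

A 6-joint arm with a two-finger parallel gripper is mounted at the origin on the work surface. World frame = base frame: x ahead of the robot, y to its left, z up, the work surface at z = 0. Lengths are in m, angles in rad, forces in N, time in s.
With the tool pointing down it reaches from about 0.375 to 0.9 m from the base axis. Payload 3.1 kg.
Tool frame: the origin (TCP) lies at the very end of the fingers, on their centre line; the grasp point (between the pads) lies 19 mm behind it; z points along the fingers, y is the line along which they close (so a half turn about z gives the same grasp; the last joint's range is limited). The gripper opens to 87 mm and grips with 3 to 60 N. Pads are 19 mm wide; open, the fingers measure 117 mm over their backs; the gripper's body (75 mm by 190 mm) begins 51 mm behind the grasp point.
Start: joints at [0.96, 0.527, 1.433, -0, 1.181, -0.178], TCP at [0.262, 0.567, 0.223] pointing down, gripper open.
Joint ranges: [-3.08, 3.08], [-0.75, 2.2], [0.22, 2.44], [-1.43, 4.57], [0, 2.65], [-2.85, 2.85]. Speed limits (rad/s): [2.79, 2.79, 3.14, 3.14, 3.14, 3.14].

## Interface

Orientations are given as a unit quaternion [x, y, z, w].
In Python, from rig import status, viewer, robot gives the robot as it stands.
- The arm moves only by the tool arm_command, never from a script. Its arguments are lists of equal length, an entry for each row: "delta_rot": the turn, a rotation vector about the tool's x, y, z in degrees, a list of three; "delta_pos": the shift along the tool's x, y, z in m, a list of three; "gripper": the closure, from -1 (fully open) to 1 (shut). In form: {"delta_rot": [[rx, ry, rz], ...], "delta_pos": [[dx, dy, dz], ...], "gripper": [gripper, ...]}. A call has 1 to 12 rows; each row is the pose to reach, as a shift and turn from the pose commanded when the call began, along the tool's axes at that moment; what a row does not reach only later rows make up. A row lasts 1/12 s, in which the tool goes at most 41.7 mm and 7.16 degrees, less where a joint would pass 70% of its speed; a pose out of reach is approached as far as the arm can. A call with a gripper value outside its range is refused whole. The fingers move at their own pace and stop on an object; "grip_force" is the grip in N (left out, the last holds). Time passes only in rows, so rows that repeat a pose let the fingers close. It gives the time, the measured TCP pose, the force, the opening and the grip force at its end, in the units of the state.
- status.get_obs(): the state, without advancing time (a new reading comes with each control period).
- viewer.camera(name): name is "scene" or "top" or "wrist"; returns a dict with "pixels" (384x512x3 uint8, blue, green, red), "fx", "fy", "cx", "cy" (pixels), "pose" (4x4, takes a point from camera to world coordinates); the wrist camera has in their place "mount" (4x4, takes a point from camera to tool coordinates, whose origin is the TCP and whose axes are the flange's). Camera axes: x right, y down, z forward; pixel columns grow to the right and rows downward; lengths in m; the calibration is good to about 2 mm. A picture is of the moment at which its call begins: read the wrist's pose just before it. There is no depth.
- robot.hand_in(): hands the job in; it is judged then, once.
The state is a dict: "time": time; "q": joint angles; "joint_velocities": joint speeds; "joint_torque": joint torques, N m; "position": TCP position; "tool_rot": TCP orientation; "ft_force": force on the tool from outside, world axes, zero at the start; "moment": the same for the moment, N m; "grip_width": finger opening in m; "grip_force": force on a finger pad.
Only numpy, scipy, OpenCV 4.12 (cv2) and the standard library are available. Lean on these libraries where they do the work, as an engineer would, in place of code of your own. Each camera call takes 0.05 s, during which the arm holds its last target. There are 200 camera calls.

## Working session

There is one attempt and no reset: what is moved stays moved. The work goes in short steps, Python scripts to look and compute and a tool call to move; the robot and the scene stay as the last step left them, time stands still between calls to the robot, and variables do not carry over. Pictures are saved under pics/ and viewed, at most 11 in all, crops included, and the job is handed in when it is done.

Besides the shell and the picture viewer there is one more tool, called after "Request:" as name(argument=value, ...) on one line, values as JSON. arm_command: Moves the arm, as the interface text tells. Its arguments: {"type":"object","properties":{"delta_rot":{"type":"array","items":{"type":"array","items":{"type":"number"}}},"delta_pos":{"type":"array","items":{"type":"array","items":{"type":"number"}}},"gripper":{"type":"array","items":{"type":"number"}},"grip_force":{"type":"number"}},"required":["delta_rot","delta_pos","gripper"]}

```bash
ls; mkdir -p pics
cat > h.py <<'E'
import numpy as np,cv2
from scipy.spatial.transform import Rotation as R
from rig import status,viewer,robot
def snap(n,f):
    o=status.get_obs();c=viewer.camera(n);cv2.imwrite('pics/'+f+'.png',c['pixels'])
    if 'pose' not in c:
        T=np.eye(4);T[:3,:3]=R.from_quat(o['tool_rot']).as_matrix();T[:3,3]=o['position'];c['pose']=T@c['mount']
    np.savez('pics/'+f+'.npz',**{k:c[k] for k in ('pixels','fx','fy','cx','cy','pose')})
    return c
def load(f): return np.load('pics/'+f+'.npz')
def px2w(c,u,v,z):
    d=c['pose'][:3,:3]@np.array([(u-c['cx'])/c['fx'],(v-c['cy'])/c['fy'],1]);o=c['pose'][:3,3]
    return o+d*(z-o[2])/d[2]
def w2px(c,p):
    q=c['pose'][:3,:3].T@(np.array(p)-c['pose'][:3,3]);return q[0]/q[2]*c['fx']+c['cx'],q[1]/q[2]*c['fy']+c['cy']
E
python3 - <<'E'
from h import *
a=snap('scene','s0');b=snap('top','t0')
print(a['pose'],b['pose'],b['fx'])
cv2.imwrite('pics/t0b.png',cv2.resize(b['pixels'],(800,600),interpolation=cv2.INTER_CUBIC))
cv2.imwrite('pics/s0b.png',cv2.resize(a['pixels'],(800,600),interpolation=cv2.INTER_CUBIC))
print(status.get_obs())
E
```

```text
pics
[[-0.63412152  0.4826855  -0.60407334  1.34071115]
 [ 0.77319659  0.40344988 -0.48928031  0.70697526]
 [ 0.0075448  -0.77733063 -0.62904703  0.94467608]
 [ 0.          0.          0.          1.        ]] [[ 0.02315453 -0.99651517  0.0801335   0.4451929 ]
 [-0.99964401 -0.02201515  0.01507301  0.03685336]
 [-0.01325633 -0.08045399 -0.99667017  1.56048562]
 [ 0.          0.          0.          1.        ]] 492.08103042714083
{'time': 0.1, 'q': array([ 9.59508168e-01,  5.28389017e-01,  1.43375268e+00,  2.95146278e-06,
        1.18139095e+00, -1.78467506e-01]), 'joint_velocities': array([ 5.09298553e-04, -1.14367078e-03, -2.24949033e-03,  1.20214386e-03,
       -9.05560416e-04, -5.75184082e-06]), 'joint_torque': array([ 3.70605821e-04, -4.40983486e+01, -1.77149749e+01,  6.34960597e-02,
        5.33981505e-02, -5.01389650e-05]), 'position': array([0.2617232 , 0.56685046, 0.2216666 ]), 'tool_rot': array([ 2.14725519e-01,  9.76673953e-01, -8.94825075e-04, -3.74413334e-04]), 'ft_force': array([ 0.19239546, -0.11644896, -0.24330161]), 'moment': array([ 0.01496036,  0.0024675 , -0.0227656 ]), 'grip_force': 0.0, 'grip_width': 0.08677678618600748}
```

View pics/t0b.png

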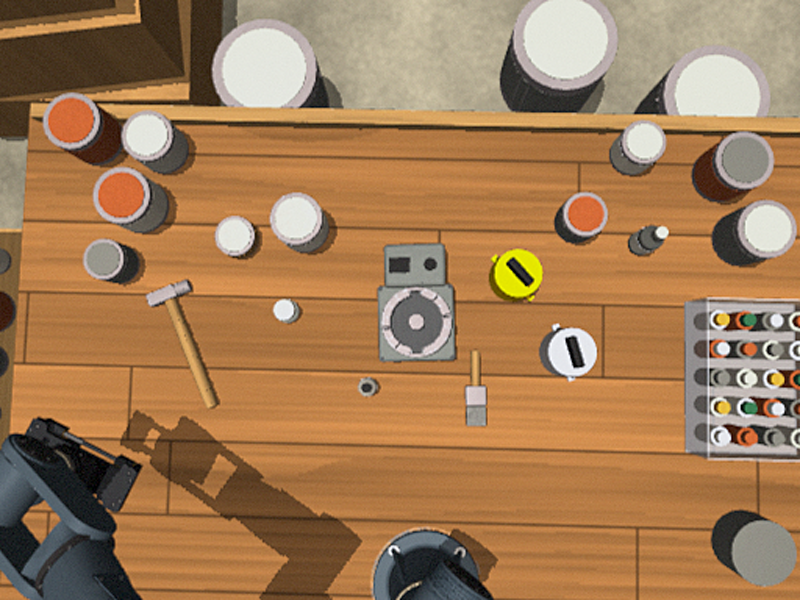

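View pics/s0b.png

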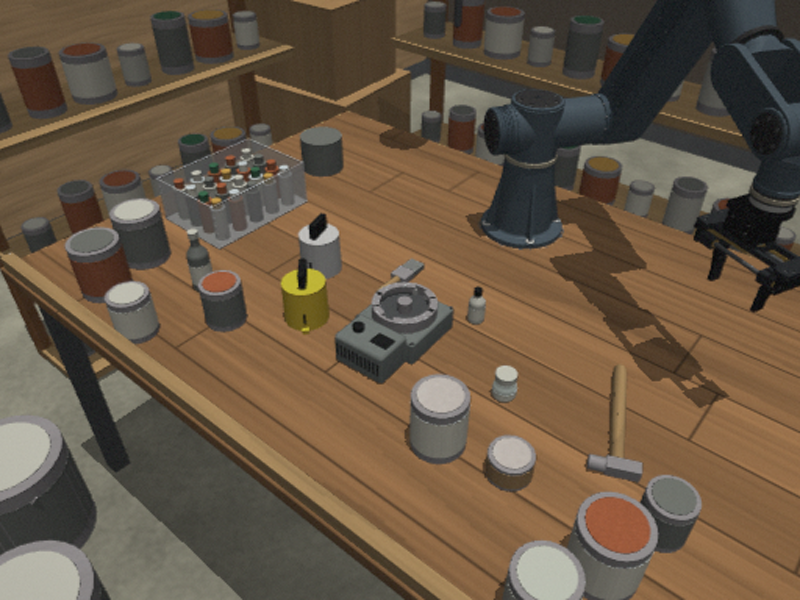

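Candidates in the top view at 800x600:
- **Jar:** the white-capped squat jar at (286,311). The others are flat tin (237,237), slim bottle_a (368,387) and tin_mid (300,218).
- **Guard:** the aluminium cup at (569,353). The yellow one at (516,274) is the look-alike.

The mixer is at (417,322) with its motor box towards +x. I'll check these in one close crop.

Run:
```python
from h import *
c=load('t0');p=c['pixels']
def cr(u0,v0,w,h,s): return cv2.resize(p[v0:v0+h,u0:u0+w],None,fx=s,fy=s,interpolation=cv2.INTER_CUBIC)
# mixer 236..296 x150..235 ; guard 340..390 x200..250; jar 165..205 x180..220
a=cr(236,150,64,85,7) ; b=cr(340,202,49,42,7); d=cr(165,178,49,42,7)
cv2.imwrite('pics/c1.png',np.hstack([a[:588],np.vstack([b,d])]))
```

```text
(no output)
```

View pics/c1.png

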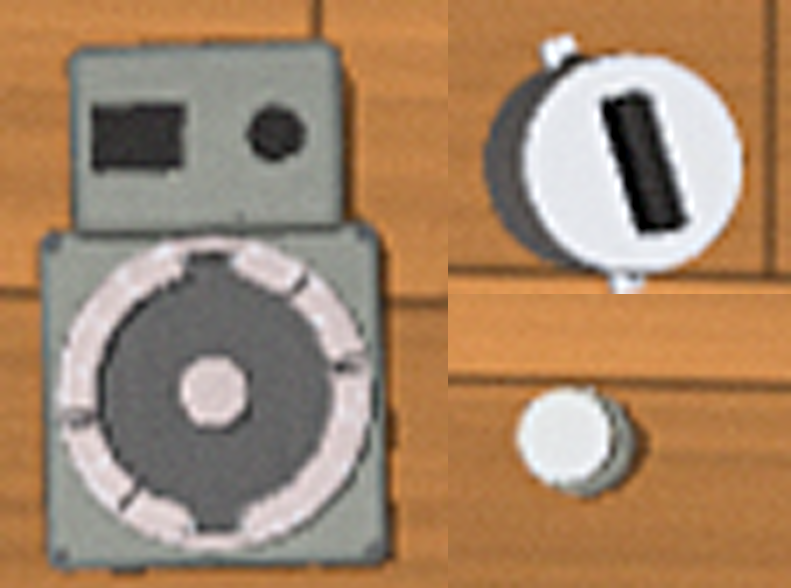

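The crop confirms the choices. The jar cap is at crop (564,437), the spindle top at (213,390) with gaps at (212,257) and (217,522), and the guard bar's centre is at (645,162).

Run:
```python
from h import *
c=load('t0')
P=lambda u,v,u0,v0,z: px2w(c,u0+(u+.5)/7-.5,v0+(v+.5)/7-.5,z)
print('spindle',P(213,390,236,150,.085),'well',P(215,393,236,150,.081))
g1,g2=P(212,257,236,150,.081),P(217,522,236,150,.081);d=g1-g2;print('mixer yaw',np.degrees(np.arctan2(d[1],d[0])),(g1+g2)/2)
b=[P(u-448,v,340,202,.134) for u,v in [(602,97),(652,93),(688,222),(640,236)]]
d=(b[0]+b[1]-b[2]-b[3]);print('guard',np.mean(b,0),np.degrees(np.arctan2(d[1],d[0])),P(634-448,163,340,202,.096))
print('jar',P(564-448,437-294,165,178,.058))
print('bottle_a',px2w(c,368/1.5625,387/1.5625,.08),'hammer',px2w(c,195/1.5625,350/1.5625,.02),'flat',px2w(c,237/1.5625,237/1.5625,.05))
o=status.get_obs();print(R.from_quat(o['tool_rot']).as_matrix())
```

```text
spindle [0.51522515 0.03177199 0.085     ] well [0.51414495 0.03087122 0.081     ]
mixer yaw 2.3230283648250016 [0.51582126 0.03112577 0.081     ]
guard [ 0.46352215 -0.26259835  0.134     ] 15.795710247415228 [ 0.46343108 -0.26574298  0.096     ]
jar [0.53298781 0.29217093 0.058     ]
bottle_a [0.3865393  0.12014524 0.08      ] hammer [0.44966772 0.47264525 0.02      ] flat [0.67553012 0.39040297 0.05      ]
[[-9.07785623e-01  4.19432972e-01 -1.11564306e-03]
 [ 4.19434313e-01  9.07784302e-01 -1.58711249e-03]
 [ 3.47075946e-04 -1.90869688e-03 -9.99998118e-01]]
```

Request:
arm_command(delta_rot=[[0,0,0],[0,0,0],[0,0,0],[0,0,0],[0,0,0],[0,0,0],[0,0,0],[0,0,0],[0,0,0],[0,0,0],[0,0,0],[0,0,0]], delta_pos=[[-0.3615,-0.1356,0.05],[-0.3615,-0.1356,0.05],[-0.3615,-0.1356,0.05],[-0.3615,-0.1356,0.05],[-0.3615,-0.1356,0.05],[-0.3615,-0.1356,0.05],[-0.3615,-0.1356,0.05],[-0.3615,-0.1356,0.05],[-0.3615,-0.1356,0.05],[-0.3615,-0.1356,0.05],[-0.3615,-0.1356,0.05],[-0.3615,-0.1356,0.05]], gripper=[-1,-1,-1,-1,-1,-1,-1,-1,-1,-1,-1,-1])

```text
time: 1.1
position: [0.5332, 0.2921, 0.1719]
tool_rot: [0.216, 0.976, -0.0, -0.001]
ft_force: [-0.3, -0.3, -0.6]
grip_width: 0.0871
grip_force: 0.0
```

Run:
```python
from h import *
c=snap('wrist','w1');o=status.get_obs();print(o['time'],o['position'],c['pose'],c['fx'])
print(w2px(c,[.533,.292,.058]))
cv2.imwrite('pics/w1b.png',c['pixels'])
```

```text
1.15 [0.53232856 0.29297064 0.17215442] [[ 0.42114462  0.87303144  0.24587257  0.46636031]
 [ 0.90699281 -0.40504112 -0.11535043  0.32271495]
 [-0.00111605  0.27158386 -0.96241413  0.33354839]
 [ 0.          0.          0.          1.        ]] 291.2764572293889
(np.float64(261.35366610633), np.float64(188.6909115553733))
```

View pics/w1b.png

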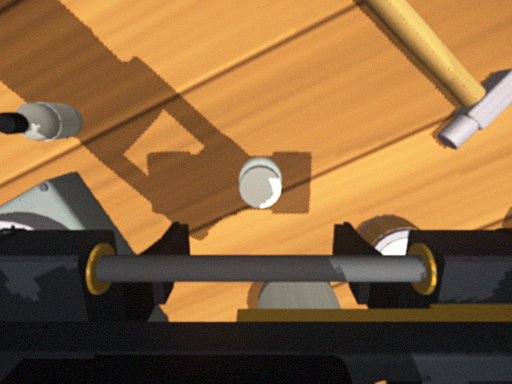

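The jar's cap is at pixel (261,188), where it was predicted and midway between the fingers. Going down to grasp it.

Request:
arm_command(delta_rot=[[0,0,0],[0,0,0],[0,0,0],[0,0,0],[0,0,0],[0,0,0],[0,0,0],[0,0,0],[0,0,0],[0,0,0],[0,0,0],[0,0,0]], delta_pos=[[0,0,0.03],[0,0,0.06],[0,0,0.09],[0,0,0.115],[0,0,0.135],[0,0,0.15],[0,0,0.158],[0,0,0.158],[0,0,0.158],[0,0,0.158],[0,0,0.158],[0,0,0.158]], gripper=[-1,-1,-1,-1,-1,-1,-1,-1,1,1,1,1], grip_force=15)

```text
time: 2.15
position: [0.5341, 0.293, 0.0158]
tool_rot: [0.215, 0.977, 0.001, 0.001]
ft_force: [-0.6, -0.3, -0.9]
grip_width: 0.0683
grip_force: 0.0
```

Request:
arm_command(delta_rot=[[0,0,0],[0,0,0],[0,0,0],[0,0,0],[0,0,0],[0,0,0]], delta_pos=[[0,0,0],[0,0,0],[0,0,0],[0,0,0],[0,0,0],[0,0,0]], gripper=[1,1,1,1,1,1])

```text
time: 2.65
position: [0.5334, 0.2923, 0.0148]
tool_rot: [0.215, 0.977, -0.0, -0.0]
ft_force: [-0.7, -1.8, 4.7]
grip_width: 0.0453
grip_force: 15.0
```

Request:
arm_command(delta_rot=[[0,0,0],[0,0,0],[0,0,0],[0,0,0],[0,0,0],[0,0,0],[0,0,0],[0,0,0],[0,0,0],[0,0,0],[0,0,0],[0,0,0]], delta_pos=[[0,0,-0.02],[0,0,-0.05],[0,0,-0.08],[0,0,-0.115],[-0.01,-0.02,-0.145],[-0.025,-0.05,-0.17],[-0.042,-0.08,-0.18],[-0.06,-0.11,-0.18],[-0.075,-0.14,-0.18],[-0.087,-0.16,-0.18],[-0.093,-0.174,-0.18],[-0.093,-0.174,-0.18]], gripper=[1,1,1,1,1,1,1,1,1,1,1,1])

```text
time: 3.65
position: [0.5449, 0.0927, 0.1942]
tool_rot: [0.217, 0.976, -0.0, -0.0]
ft_force: [0.3, 0.7, -1.1]
grip_width: 0.0455
grip_force: 15.0
```

Request:
arm_command(delta_rot=[[0,0,0],[0,0,0],[0,0,0]], delta_pos=[[0,0,0],[0,0,0],[0,0,0]], gripper=[1,1,1])

```text
time: 3.9
position: [0.5446, 0.0968, 0.1943]
tool_rot: [0.214, 0.977, 0.0, -0.0]
ft_force: [-1.1, 0.1, -2.7]
grip_width: 0.0452
grip_force: 15.0
```

Run:
```python
from h import *
c=snap('wrist','w2');o=status.get_obs();print(o['time'],o['position'],o['grip_width'],o['grip_force'])
print(w2px(c,[.5155,.0315,.085]),w2px(c,[.5155,.0315,.081]))
p=c['pixels'];cv2.imwrite('pics/w2b.png',cv2.resize(p,(800,600),interpolation=cv2.INTER_CUBIC))
```

```text
3.95 [0.54462466 0.09688742 0.19435355] 0.0452524503278313 14.999315093737096
(np.float64(187.24353295930015), np.float64(190.76008130840708)) (np.float64(188.2384183136889), np.float64(189.67414694401035))
```

View pics/w2b.png

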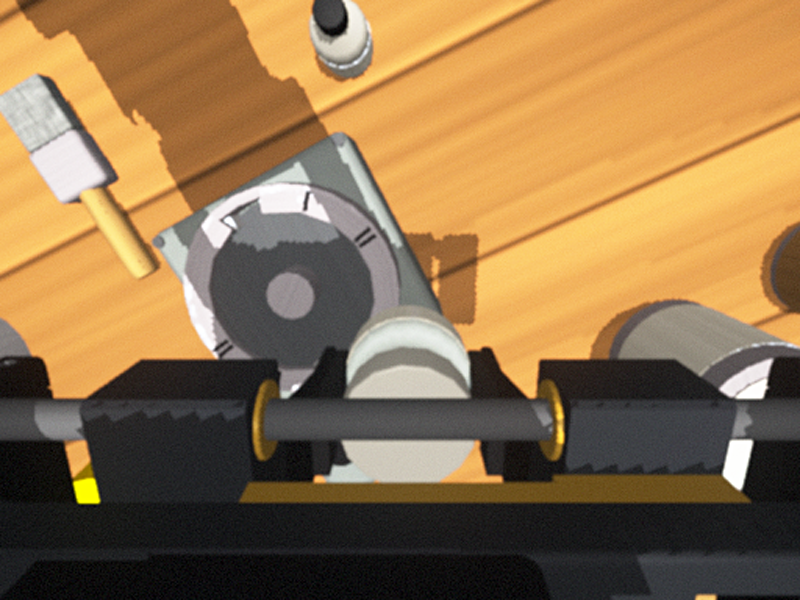

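Spindle top is at (291,296) in the 800 px picture, about 1 px from the prediction. The jar is held upright.

Run:
```python
from h import *
c=load('w2');s=px2w(c,291/1.5625-.18,296/1.5625-.18,.085);o=status.get_obs();print(s)
t=(s+[.5152,.0318,.085])/2;d=np.array([t[0],t[1],.1005])-o['position'];print(t,o['position'])
M=np.array([[-.9078,.4194,0],[.4194,.9078,0],[0,0,-1]]);print(M@d, R.from_quat(o['tool_rot']).inv().apply(d))
```

```text
[0.5137055 0.0311846 0.085    ]
[0.51445275 0.0314923  0.085     ] [0.54462466 0.09688742 0.19435355]
[-3.66489451e-05 -7.20197872e-02  9.38535546e-02] [ 3.23694444e-05 -7.20397186e-02  9.38383355e-02]
```

Request:
arm_command(delta_rot=[[0,0,0],[0,0,0],[0,0,0],[0,0,0],[0,0,0],[0,0,0],[0,0,0],[0,0,0],[0,0,0],[0,0,0],[0,0,0],[0,0,0]], delta_pos=[[0,-0.025,0],[0,-0.05,0],[0,-0.067,0.01],[0,-0.0715,0.035],[0,-0.0715,0.06],[0,-0.0715,0.08],[0,-0.0715,0.088],[0,-0.0715,0.091],[0,-0.0715,0.093],[0,-0.0715,0.0945],[0,-0.0715,0.0945],[0,-0.0715,0.0945]], gripper=[1,1,1,1,1,1,1,1,1,1,1,1])

```text
time: 4.95
position: [0.5156, 0.0309, 0.1009]
tool_rot: [0.215, 0.977, 0.0, 0.001]
ft_force: [0.4, -0.5, -1.6]
grip_width: 0.0458
grip_force: 15.0
```

Run:
```python
from h import *
c=snap('scene','s1');d=status.get_obs();print(d['position'],d['ft_force'],R.from_quat(d['tool_rot']).as_matrix()[:,2])
p=c['pixels'][150:250,200:320];cv2.imwrite('pics/s1b.png',cv2.resize(p,None,fx=6,fy=6,interpolation=cv2.INTER_CUBIC))
```

```text
[0.51547877 0.03081709 0.10088726] [ 0.17618104  0.09698155 -1.55054768] [ 1.81409131e-03 -2.94920086e-04 -9.99998311e-01]
```

View pics/s1b.png

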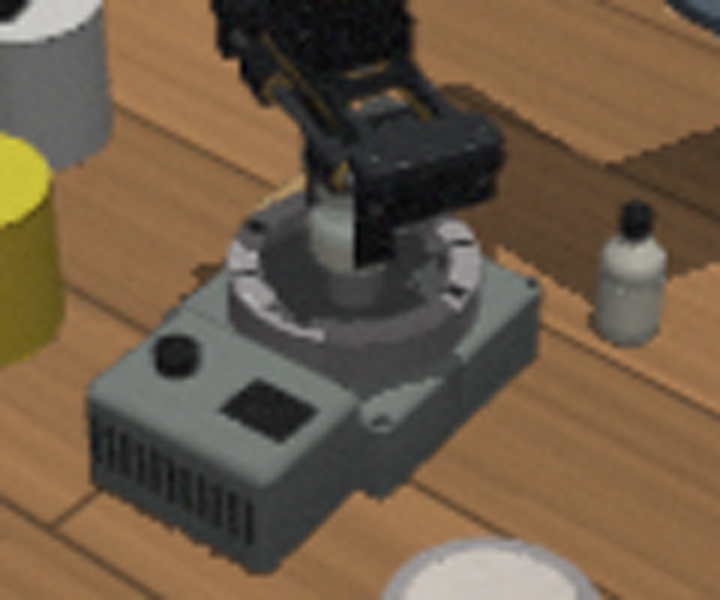

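The jar (335,235) sits over the spindle (355,290), just clear of it. I'll lower 1.5 mm, then release.

Request:
arm_command(delta_rot=[[0,0,0],[0,0,0],[0,0,0],[0,0,0]], delta_pos=[[0,0,0.0008],[0,0,0.0015],[0,0,0.0015],[0,0,0.0015]], gripper=[1,1,1,1])

```text
time: 5.33
position: [0.5155, 0.0307, 0.0998]
tool_rot: [0.215, 0.977, 0.0, 0.001]
ft_force: [-1.6, 0.8, 5.2]
grip_width: 0.0452
grip_force: 15.0
```

Request:
arm_command(delta_rot=[[0,0,0],[0,0,0],[0,0,0],[0,0,0],[0,0,0],[0,0,0],[0,0,0],[0,0,0],[0,0,0],[0,0,0]], delta_pos=[[0,0,0],[0,0,0],[0,0,0],[0,0,0],[0,0,0],[0,0,0],[0,0,0],[0,0,0],[0,0,0],[0,0,0]], gripper=[0.1,0,-0.2,-0.4,-0.6,-0.8,-1,-1,-1,-1])

```text
time: 6.17
position: [0.5148, 0.0308, 0.0985]
tool_rot: [0.215, 0.977, -0.0, -0.0]
ft_force: [0.5, -0.1, 0.1]
grip_width: 0.0852
grip_force: 0.0
```

Request:
arm_command(delta_rot=[[0,0,0],[0,0,0],[0,0,0],[0,0,0],[0,0,0],[0,0,0],[0,0,0]], delta_pos=[[0,0,-0.01],[0,0,-0.03],[0,0,-0.06],[0,0,-0.1],[0,0,-0.13],[0,0,-0.145],[0,0,-0.145]], gripper=[-1,-1,-1,-1,-1,-1,-1])

```text
time: 6.75
position: [0.5175, 0.0305, 0.2484]
tool_rot: [0.215, 0.977, 0.0, 0.005]
ft_force: [1.5, -0.7, 0.5]
grip_width: 0.0868
grip_force: 0.0
```

Run:
```python
from h import *
c=snap('wrist','w3');o=status.get_obs();print(o['time'],o['position'])
print(w2px(c,[.5147,.0315,.143]))
```

```text
6.8 [0.51601726 0.03066589 0.24600142]
(np.float64(260.8596222033623), np.float64(186.89845268767118))
```

Request:
arm_command(delta_rot=[[0,0,-6],[0,0,-12],[0,0,-18],[0,0,-24],[0,0,-30],[0,0,-36],[0,0,-40.6],[0,0,-40.6],[0,0,-40.6],[0,0,-40.6],[0,0,-40.6],[0,0,-40.6]], delta_pos=[[-0.0065,-0.024,0],[-0.013,-0.05,0],[-0.021,-0.08,0],[-0.029,-0.11,0],[-0.037,-0.14,0],[-0.045,-0.17,0],[-0.053,-0.2,0],[-0.061,-0.23,0],[-0.069,-0.26,0],[-0.0745,-0.28,0.01],[-0.0765,-0.2885,0.015],[-0.0765,-0.2885,0.015]], gripper=[-1,-1,-1,-1,-1,-1,-1,-1,-1,-1,-1,-1])

```text
time: 7.8
position: [0.4616, -0.2637, 0.226]
tool_rot: [-0.136, 0.991, 0.002, -0.002]
ft_force: [0.3, 0.9, -0.5]
grip_width: 0.0869
grip_force: 0.0
```

Request:
arm_command(delta_rot=[[0,0,0],[0,0,0],[0,0,0]], delta_pos=[[0,0,0],[0,0,0],[0,0,0]], gripper=[-1,-1,-1])

```text
time: 8.05
position: [0.4635, -0.2616, 0.2286]
tool_rot: [-0.138, 0.99, 0.0, -0.0]
ft_force: [0.6, -0.3, 0.1]
grip_width: 0.0872
grip_force: 0.0
```

Run:
```python
from h import *
c=snap('wrist','w4');o=status.get_obs();print(o['time'],o['position'],R.from_quat(o['tool_rot']).as_matrix())
print(w2px(c,[.4635,-.2626,.134]))
a=load('w3')['pixels'][100:300,160:360];b=c['pixels'][100:300,160:360]
cv2.imwrite('pics/m4.png',cv2.resize(np.hstack([a,b]),None,fx=2,fy=2,interpolation=cv2.INTER_CUBIC))
```

```text
8.1 [ 0.46360653 -0.26176011  0.22879822] [[-9.61689995e-01 -2.74139273e-01  1.13297479e-04]
 [-2.74139239e-01  9.61689979e-01  2.49617681e-04]
 [-1.77387060e-04  2.08995541e-04 -9.99999962e-01]]
(np.float64(260.8638731757036), np.float64(194.4952869015731))
```

View pics/m4.png

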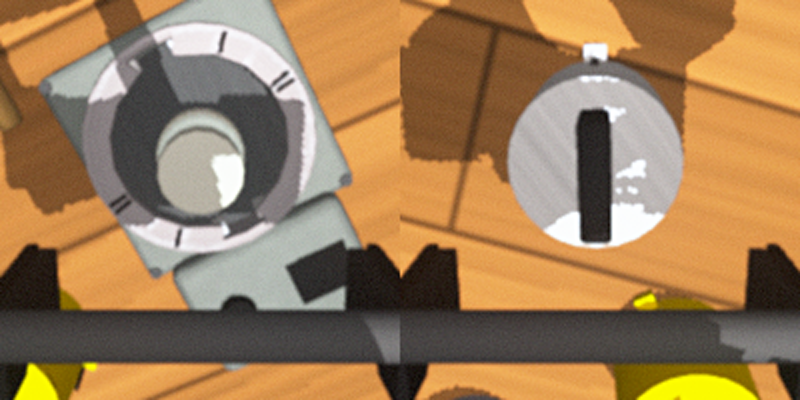

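The jar stands upright, with its cap at (261,185) against a prediction of (261,187). The guard bar is vertical in the picture at x≈257, about 4 px left of the finger centre; the bar end is at v≈221 and the roof edge at v≈224.

Run:
```python
from h import *
c=load('w4');o=status.get_obs();Rt=R.from_quat(o['tool_rot'])
for n,u,v,z in [('bar -x end',257,220.7,.134),('bar +x end base?',257,155,.134),('roof -x',257.8,223.7,.096),('roof left',214,183,.096),('roof right',302,183,.096),('lug',257.5,124.5,.01)]:
    print(n,Rt.inv().apply(px2w(c,u,v,z)-o['position']))
```

```text
bar -x end [-0.02527008 -0.00441993  0.09480178]
bar +x end base? [ 0.03657875 -0.00421345  0.09479085]
roof -x [-0.04352191 -0.00409987  0.13280509]
roof left [ 0.0017921  -0.04950385  0.13278756]
roof right [0.0018124  0.04195602 0.13280667]
lug [ 0.05715492 -0.00508977  0.21878702]
```

Request:
arm_command(delta_rot=[[0,0,0],[0,0,0],[0,0,0],[0,0,0],[0,0,0],[0,0,0],[0,0,0],[0,0,0],[0,0,0],[0,0,0],[0,0,0],[0,0,0]], delta_pos=[[0.0035,-0.004,0.03],[0.0035,-0.004,0.06],[0.0035,-0.004,0.09],[0.0035,-0.004,0.11],[0.0035,-0.004,0.12],[0.0035,-0.004,0.125],[0.0035,-0.004,0.125],[0.0035,-0.004,0.125],[0.0035,-0.004,0.125],[0.0035,-0.004,0.125],[0.0035,-0.004,0.125],[0.0035,-0.004,0.125]], gripper=[-1,-1,-1,-1,-1,-1,-1,-0.5,0,0.2,0.4,0.5], grip_force=40)

```text
time: 9.1
position: [0.4613, -0.2683, 0.1043]
tool_rot: [-0.137, 0.991, -0.001, 0.0]
ft_force: [0.0, 0.6, 0.2]
grip_width: 0.0611
grip_force: 0.0
```

Request:
arm_command(delta_rot=[[0,0,0],[0,0,0],[0,0,0],[0,0,0],[0,0,0],[0,0,0],[0,0,0],[0,0,0]], delta_pos=[[0,0,0],[0,0,0],[0,0,0],[0,0,0],[0,0,0],[0,0,0],[0,0,0],[0,0,0]], gripper=[0.6,0.8,1,1,1,1,1,1])

```text
time: 9.77
position: [0.4608, -0.2678, 0.1033]
tool_rot: [-0.137, 0.991, 0.0, -0.0]
ft_force: [0.1, 0.4, -2.6]
grip_width: 0.0159
grip_force: 39.8
```

Request:
arm_command(delta_rot=[[0,0,0],[0,0,0],[0,0,0],[0,0,0],[0,0,0],[0,0,0],[0,0,0],[0,0,0],[0,0,0]], delta_pos=[[0,0,-0.01],[0,0,-0.03],[0,0,-0.06],[0,0,-0.09],[0,0,-0.12],[0,0,-0.15],[0,0,-0.17],[0,0,-0.18],[0,0,-0.18]], gripper=[1,1,1,1,1,1,1,1,1])

```text
time: 10.52
position: [0.462, -0.2688, 0.2863]
tool_rot: [-0.138, 0.99, -0.002, 0.002]
ft_force: [0.8, -0.5, -1.6]
grip_width: 0.0161
grip_force: 39.8
```

Run:
```python
from h import *
c=snap('wrist','w5');o=status.get_obs();print(o['time'],o['position'],o['grip_width'])
cv2.imwrite('pics/w5b.png',cv2.resize(c['pixels'][40:340,60:460],None,fx=2,fy=2,interpolation=cv2.INTER_CUBIC))
```

```text
10.5667 [ 0.46107449 -0.26803572  0.28428457] 0.01586791719370421
```

View pics/w5b.png

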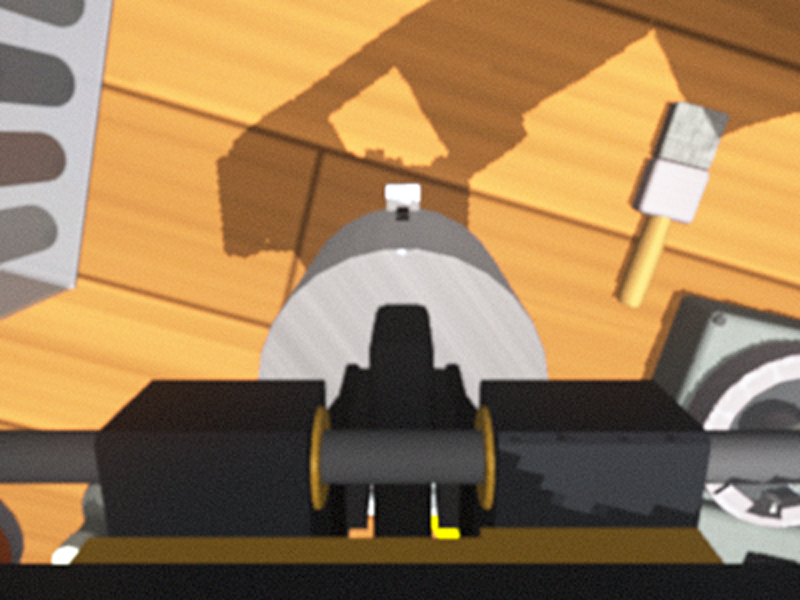

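Run:
```python
from h import *
c=load('w5');m=viewer.camera('wrist')['mount']
def t(u,v,z):
    u,v=60+u/2-.25,40+v/2-.25
    d=m[:3,:3]@[(u-c['cx'])/c['fx'],(v-c['cy'])/c['fy'],1];return m[:3,3]+d*(z-m[2,3])/d[2]
print('roof +x (48)',t(402,249,.0075));print('lug outer (58)',t(403,184,.0937),t(403,184,.1037));print('lug edges',t(386,195,.094),t(420,195,.094))
print('roof L',t(260,375,.0075),'R',t(547,375,.0075))
print('bar +x top end (30)',t(402,306,-.0305))
```

```text
roof +x (48) [ 0.04390099 -0.00110553  0.0075    ]
lug outer (58) [ 0.05662683 -0.00076405  0.0937    ] [ 0.0559334  -0.00075685  0.1037    ]
lug edges [ 0.05193712 -0.00811139  0.094     ] [0.05194324 0.0065904  0.094     ]
roof L [ 0.00412737 -0.04540003  0.0075    ] R [0.00418588 0.04412989 0.0075    ]
bar +x top end (30) [ 0.03727318 -0.00106635 -0.0305    ]
```

The guard is held squarely: lug at (403,195), roof front edge at (402,249). It sits about 3 mm towards tool -x. Moving over the mixer.

Request:
arm_command(delta_rot=[[0,0,0],[0,0,2],[0,0,4],[0,0,6],[0,0,8],[0,0,10],[0,0,12],[0,0,13.4],[0,0,13.4],[0,0,13.4],[0,0,13.4],[0,0,13.4]], delta_pos=[[-0.008,0.016,0],[-0.021,0.044,0],[-0.036,0.075,0],[-0.05,0.106,0],[-0.065,0.137,0],[-0.08,0.168,0],[-0.095,0.199,0],[-0.11,0.23,0],[-0.121,0.254,0],[-0.128,0.268,0],[-0.131,0.274,0],[-0.131,0.274,0]], gripper=[1,1,1,1,1,1,1,1,1,1,1,1])

```text
time: 11.62
position: [0.5115, 0.0327, 0.2817]
tool_rot: [-0.022, 1.0, 0.0, -0.002]
ft_force: [0.5, -0.0, -1.6]
grip_width: 0.0157
grip_force: 39.8
```

Request:
arm_command(delta_rot=[[0,0,0],[0,0,0],[0,0,0],[0,0,0]], delta_pos=[[0,0,0],[0,0,0],[0,0,0],[0,0,0]], gripper=[1,1,1,1])

```text
time: 11.95
position: [0.5124, 0.0302, 0.2834]
tool_rot: [-0.02, 1.0, -0.0, -0.0]
ft_force: [0.0, -1.2, -2.2]
grip_width: 0.0158
grip_force: 39.8
```

Run:
```python
from h import *
P=[];
for i in range(3):
    c=snap('wrist','w6') if i==0 else snap('scene','s6');o=status.get_obs();P.append(o['position']);print(o['time'],o['position'],np.degrees(np.arctan2(*R.from_quat(o['tool_rot']).as_matrix()[[1,0],0])))
w=load('w6')['pixels'][60:260,160:360];s=c['pixels'][80:280,180:380]
cv2.imwrite('pics/m6.png',cv2.resize(np.hstack([w,s]),None,fx=2,fy=2,interpolation=cv2.INTER_CUBIC))
```

```text
12.0 [0.51242295 0.03034711 0.28352813] -177.68928673554737
12.05 [0.51245775 0.03051448 0.28359644] -177.6762184220268
12.1 [0.51246498 0.03064546 0.28363611] -177.66287198726886
```

View pics/m6.png

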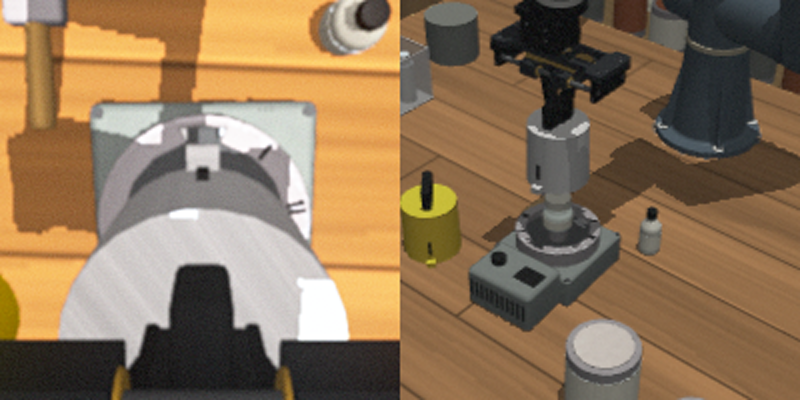

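Run:
```python
from h import *
c=load('w6');m=viewer.camera('wrist')['mount'];zt=.2836
def t(u,v,z):
    u,v=160+u/2-.25,60+v/2-.25
    d=m[:3,:3]@[(u-c['cx'])/c['fx'],(v-c['cy'])/c['fy'],1];return m[:3,3]+d*(z-m[2,3])/d[2]
print('lug',t(202.5,158,.0937))
for z in (.05,.06):print('base corners',t(92,104,zt-z),t(317,103,zt-z))
print('well L/R',t(98,215,zt-.081),t(311,215,zt-.081),'gap',t(207,128,zt-.081),'well front(68)',t(205,114,zt-.081))
p=c['pixels'];cv2.imwrite('pics/w6c.png',cv2.resize(p[100:160,220:300],None,fx=9,fy=9,interpolation=cv2.INTER_CUBIC))
```

```text
lug [ 0.05043395 -0.000846    0.0937    ]
base corners [ 0.07225799 -0.07306428  0.2336    ] [0.07293918 0.07388932 0.2336    ]
base corners [ 0.0723049  -0.07123621  0.2236    ] [0.07296884 0.07199794 0.2236    ]
well L/R [ 0.00463036 -0.06707039  0.2026    ] [0.0046946  0.06792739 0.2026    ] gap [0.05835817 0.00188018 0.2026    ] well front(68) [0.06660238 0.00064905 0.2026    ]
```

View pics/w6c.png

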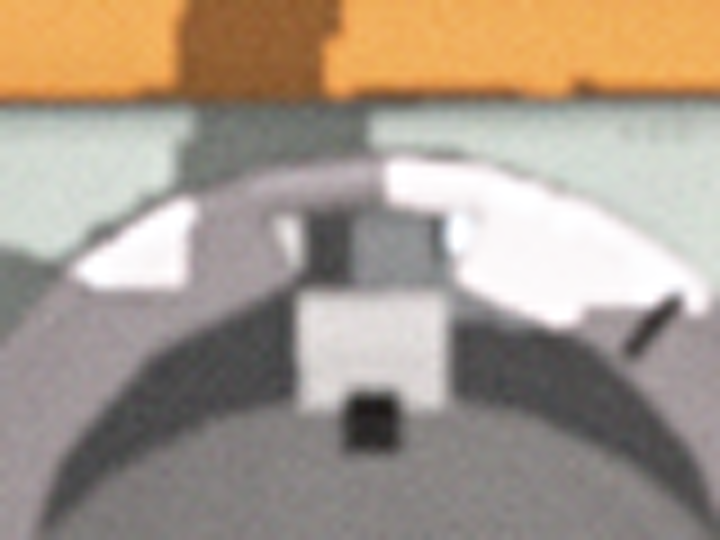

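The lug (374,350) is lined up with the gap (376,250) to about 1 mm. I'll shift slightly and lower to just above the rim.

Request:
arm_command(delta_rot=[[0,0,0],[0,0,0],[0,0,0],[0,0,0],[0,0,0],[0,0,0],[0,0,0],[0,0,0],[0,0,0]], delta_pos=[[0.0006,0.0009,0.0],[0.0006,0.0009,0.015],[0.0006,0.0009,0.03],[0.0006,0.0009,0.05],[0.0006,0.0009,0.07],[0.0006,0.0009,0.085],[0.0006,0.0009,0.092],[0.0006,0.0009,0.095],[0.0006,0.0009,0.095]], gripper=[1,1,1,1,1,1,1,1,1])

```text
time: 12.9
position: [0.5118, 0.0322, 0.1883]
tool_rot: [-0.021, 1.0, 0.0, -0.0]
ft_force: [1.3, 0.0, -2.5]
grip_width: 0.0158
grip_force: 39.8
```

Request:
arm_command(delta_rot=[[0,0,0],[0,0,0],[0,0,0],[0,0,0],[0,0,0]], delta_pos=[[0,0,0.002],[0,0,0.004],[0,0,0.006],[0,0,0.008],[0,0,0.008]], gripper=[1,1,1,1,1])

```text
time: 13.32
position: [0.5117, 0.0322, 0.1805]
tool_rot: [-0.021, 1.0, -0.0, -0.0]
ft_force: [-0.6, 0.2, -3.4]
grip_width: 0.0158
grip_force: 39.8
```

No contact yet, and the rim is already below the well's lip. Lowering further.

Request:
arm_command(delta_rot=[[0,0,0],[0,0,0],[0,0,0],[0,0,0],[0,0,0],[0,0,0],[0,0,0]], delta_pos=[[0,0,0.003],[0,0,0.006],[0,0,0.009],[0,0,0.012],[0,0,0.014],[0,0,0.015],[0,0,0.015]], gripper=[1,1,1,1,1,1,1])

```text
time: 13.9
position: [0.5116, 0.0322, 0.1652]
tool_rot: [-0.021, 1.0, 0.0, -0.0]
ft_force: [-0.1, -0.6, -1.8]
grip_width: 0.0158
grip_force: 39.8
```

Request:
arm_command(delta_rot=[[0,0,0],[0,0,0],[0,0,0],[0,0,0]], delta_pos=[[0,0,0.001],[0,0,0.002],[0,0,0.0025],[0,0,0.0025]], gripper=[1,1,1,1])

```text
time: 14.23
position: [0.5119, 0.0322, 0.1632]
tool_rot: [-0.021, 1.0, -0.0, 0.0]
ft_force: [0.1, 0.1, -1.5]
grip_width: 0.0158
grip_force: 39.8
```

Request:
arm_command(delta_rot=[[0,0,0],[0,0,0],[0,0,0],[0,0,0]], delta_pos=[[0,0,0.0005],[0,0,0.001],[0,0,0.001],[0,0,0.001]], gripper=[1,1,1,1])

```text
time: 14.57
position: [0.512, 0.0323, 0.163]
tool_rot: [-0.021, 1.0, 0.0, 0.0]
ft_force: [-1.5, 1.5, 4.7]
grip_width: 0.0156
grip_force: 39.8
```

The guard is home and touching. Turning clockwise (+ about tool z) about the guard's axis.

Request:
arm_command(delta_rot=[[0,0,2.5],[0,0,6],[0,0,10],[0,0,14],[0,0,18],[0,0,22],[0,0,26],[0,0,30],[0,0,34],[0,0,37],[0,0,39],[0,0,39]], delta_pos=[[0,0.0001,0],[0,0.0003,0],[0,0.0005,0],[-0.0001,0.0007,0],[-0.0001,0.0009,0],[-0.0002,0.0011,0],[-0.0003,0.0013,0],[-0.0004,0.0015,0],[-0.0005,0.0017,0],[-0.0006,0.0018,0],[-0.0007,0.0019,0],[-0.0007,0.0019,0]], gripper=[1,1,1,1,1,1,1,1,1,1,1,1])

```text
time: 15.57
position: [0.5135, 0.0325, 0.163]
tool_rot: [0.313, 0.95, -0.001, 0.002]
ft_force: [-0.6, -5.3, 5.2]
grip_width: 0.0155
grip_force: 39.9
```

Run:
```python
from h import *
c=snap('wrist','w7');s=snap('scene','s7');o=status.get_obs();print(o['time'],o['position'],o['moment'],o['ft_force'],np.degrees(np.arctan2(*R.from_quat(o['tool_rot']).as_matrix()[[1,0],0])))
a=cv2.resize(c['pixels'][80:230,160:360],None,fx=3,fy=3,interpolation=cv2.INTER_CUBIC);b=cv2.resize(s['pixels'][140:240,220:286],None,fx=3,fy=4.5,interpolation=cv2.INTER_CUBIC)
cv2.imwrite('pics/m7.png',np.hstack([a,b]))
```

```text
15.6667 [0.51364134 0.0327433  0.16300903] [-1.16574112  0.25416272  0.13867146] [-0.49534919 -4.99650757  5.39581302] 143.53447653541417
```

View pics/m7.png

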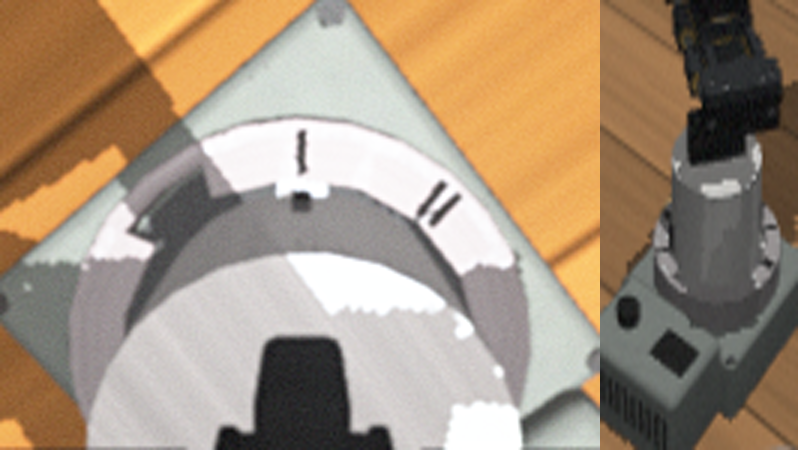

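The guard's stripe (301,200) is at the single mark (301,150), and the spring moment of 0.14 N m is felt. I'll turn 2° more to take up the play, ease the side load, then hold.

Request:
arm_command(delta_rot=[[0,0,0.7],[0,0,1.4],[0,0,2],[0,0,2],[0,0,2],[0,0,2],[0,0,2],[0,0,2],[0,0,2],[0,0,2],[0,0,2],[0,0,2]], delta_pos=[[-0.0003,-0.0004,0],[-0.0006,-0.0008,0],[-0.0006,-0.0008,0],[-0.0006,-0.0008,0],[-0.0006,-0.0008,0],[-0.0006,-0.0008,0],[-0.0006,-0.0008,0],[-0.0006,-0.0008,0],[-0.0006,-0.0008,0],[-0.0006,-0.0008,0],[-0.0006,-0.0008,0],[-0.0006,-0.0008,0]], gripper=[1,1,1,1,1,1,1,1,1,1,1,1])

```text
time: 16.67
position: [0.5137, 0.0324, 0.163]
tool_rot: [0.33, 0.944, -0.0, 0.002]
ft_force: [0.4, -4.1, 4.7]
grip_width: 0.0159
grip_force: 39.9
```

Run:
```python
from h import *
o=status.get_obs();print(o['time'],o['position'],o['moment'],o['ft_force'],o['grip_force'],abs(o['joint_velocities']).max(),np.degrees(np.arctan2(*R.from_quat(o['tool_rot']).as_matrix()[[1,0],0])))
```

```text
16.6667 [0.51366828 0.03241231 0.16295035] [-0.85915534  0.1630109   0.13835075] [ 0.44418068 -4.07185062  4.7118907 ] 39.876153599470854 0.0017771738598578344 141.50776195493398
```

Steady and held, with the guard at about 41° from rest. Handing in.

```bash
python3 -c "
from h import *
print(robot.hand_in())"
```

```text
the job is handed in; nothing more can be done
None
```

I handed the job in after about 17 s of the 64 s, with no verdict returned: the jar is upright on the spindle, and the guard is home over it, gripped at 40 N and held steady at about 41°, by the half-way mark.

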